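# Collect the empty shower dispensers for refilling

## Task

Collect the three empty steel dispensers, the ones closed with a plain screw cap, for refilling: lower each gently, upright and all the way down, into the cup of its own size in the grey tray, the smallest into the smallest cup and the largest into the largest. The two dispensers with pump heads are still in use: leave them, the mirror and the scalp massager standing where they are, and knock nothing over.

Things in the scene. Friction and masses are not known exactly. Their poses are not given: they have to be found in the camera images.
- empty_small: small empty dispenser: round steel bottle 40 mm in diameter, standing upright, loose, about 60 g; straight sides up to 70 mm, then a shoulder, a short neck 28 mm thick, and a plain round steel screw cap 34 mm in diameter and 28 mm high (no spout); 112 mm tall in all. Origin: centre of its underside, z up. It can be lifted by the cap, which does not turn.
- empty_medium: medium empty dispenser: round steel bottle 54 mm in diameter, standing upright, loose, about 95 g; straight sides up to 82 mm, then a shoulder, a short neck 28 mm thick, and a plain round steel screw cap 34 mm in diameter and 28 mm high (no spout); 128 mm tall in all. Origin: centre of its underside, z up. It can be lifted by the cap, which does not turn.
- empty_large: large empty dispenser: round steel bottle 68 mm in diameter, standing upright, loose, about 140 g; straight sides up to 92 mm, then a shoulder, a short neck 28 mm thick, and a plain round steel screw cap 34 mm in diameter and 28 mm high (no spout); 142 mm tall in all. Origin: centre of its underside, z up. It can be lifted by the cap, which does not turn.
- pump_medium: medium dispenser still in use, to be left alone: steel bottle like the empty medium one (54 mm in diameter), but with a pump head instead of a cap: collar, thin stem and round press head with a spout that sticks out 50 mm to the side (its own -x); 151 mm tall in all, about 280 g, loose. Origin: centre of its underside, z up.
- pump_large: large dispenser still in use, to be left alone: steel bottle like the empty large one (68 mm in diameter), but with a pump head instead of a cap: collar, thin stem and round press head with a spout that sticks out 50 mm to the side (its own -x); 165 mm tall in all, about 460 g, loose. Origin: centre of its underside, z up.
- cup_small: small cup, for the small empty: round white plastic, open top, 45 mm high, 58 mm wide inside at the mouth tapering to 50 mm at its flat floor, 64 mm wide outside. Origin: centre of its underside; inner floor 4 mm above it. The three cups stand in a row along their y axes, 105 mm apart, in any order, in a grey tray 326 x 112 mm with an 18 mm rim and low end handles. All fixed.
- cup_medium: medium cup, for the medium empty: round white plastic, open top, 45 mm high, 72 mm wide inside at the mouth tapering to 64 mm at its flat floor, 78 mm wide outside. Origin: centre of its underside; inner floor 4 mm above it. The three cups stand in a row along their y axes, 105 mm apart, in any order, in a grey tray 326 x 112 mm with an 18 mm rim and low end handles. All fixed.
- cup_large: large cup, for the large empty: round white plastic, open top, 45 mm high, 86 mm wide inside at the mouth tapering to 78 mm at its flat floor, 92 mm wide outside. Origin: centre of its underside; inner floor 4 mm above it. The three cups stand in a row along their y axes, 105 mm apart, in any order, in a grey tray 326 x 112 mm with an 18 mm rim and low end handles. All fixed.
- mirror: small grey plastic mirror, to be left alone: round mirror 116 mm in diameter leaning back in a fork on a round foot 96 mm wide, about 170 mm tall, 300 g, loose. Origin: centre of the underside of its foot, z up.
- massager: scalp massager, to be left alone: lavender silicone dome 78 mm wide with a knob on top, 58 mm tall, standing on its bristles, 85 g, loose. Origin: centre of its underside, z up.
Not all that is in view belongs to the job. What is shaped like the empty_medium but blue is not meant.

How it is judged (in metres and radians):
At the end, for the whole second after the job is handed in: Each capped empty stands upright (within 7 degrees) on the floor of the cup of its own size (within 12 mm of its centre, underside less than 10 mm above the cup's underside), released and at rest; both pump dispensers, the mirror and the massager stand upright within 30 mm of where they were (horizontal distance between empty_small and cup_small below 0.012 m and z of empty_small in the frame of cup_small below 0.01 m and angle between each of empty_small, empty_medium, empty_large's own z axis and vertical below 0.12 rad and linear speed of each of empty_small, empty_medium, empty_large, pump_medium, pump_large, mirror, massager below 0.03 m/s and angular speed of each of empty_small, empty_medium, empty_large below 0.3 rad/s and horizontal distance between empty_medium and cup_medium below 0.012 m and z of empty_medium in the frame of cup_medium below 0.01 m and horizontal distance between empty_large and cup_large below 0.012 m and z of empty_large in the frame of cup_large below 0.01 m and distance of each of pump_medium, pump_large, mirror, massager from where it was at the start of the episode below 0.03 m and angle between each of pump_medium, pump_large, mirror, massager's own z axis and vertical below 0.2 rad); the robot touches nothing.
It fails at once if an empty knocked over (leaning more than 40 degrees) (angle between any of empty_small, empty_medium, empty_large's own z axis and vertical above 0.7 rad).
It fails at once if an empty dropped into its cup (faster than 0.6 m/s there, as after a fall of about 20 mm) ((horizontal distance between empty_small and cup_small below 0.03 m and z of empty_small in the frame of cup_small below 0.05 m and linear speed of empty_small above 0.6 m/s) or (horizontal distance between empty_medium and cup_medium below 0.03 m and z of empty_medium in the frame of cup_medium below 0.05 m and linear speed of empty_medium above 0.6 m/s) or (horizontal distance between empty_large and cup_large below 0.03 m and z of empty_large in the frame of cup_large below 0.05 m and linear speed of empty_large above 0.6 m/s)).
It fails at once if a pump dispenser shifted more than 30 mm or tipped (distance of any of pump_medium, pump_large from where it was at the start of the episode above 0.03 m or angle between any of pump_medium, pump_large's own z axis and vertical above 0.4 rad).
It fails at once if the mirror or the massager shifted more than 30 mm or tipped (distance of any of mirror, massager from where it was at the start of the episode above 0.03 m or angle between any of mirror, massager's own z axis and vertical above 0.4 rad).
It also fails if it takes over 80 s, if anything falls off the work surface, if the arm or the gripper's body presses on something with over 40 N, if the wrist force passes 120 N, or if a joint passes its speed limit or range.

## Robot

A 6-joint arm with a two-finger parallel gripper is mounted at the origin on the work surface. World frame = base frame: x ahead of the robot, y to its left, z up, the work surface at z = 0. Lengths are in m, angles in degrees, forces in N, time in s.
With the tool pointing down it reaches from about 0.275 to 0.825 m from the base axis. Payload 4.9 kg.
Tool frame: the origin (TCP) lies on the front face of the gripper's body, between the roots of the fingers; the fingertips stand 73 mm ahead of it and the grasp point (between the pads) lies 54 mm ahead of it; z points along the fingers, y is the direction in which the jaws open and shut (so a half turn about z gives the same grasp; the last joint's range is limited). The gripper opens to 85 mm and grips with 20 to 120 N. Pads are 22 mm wide; open, the fingers measure 114 mm over their backs; the gripper's body (76 mm by 85 mm) begins 54 mm behind the grasp point. The pads swing forward as they close: fully open they stand 13 mm farther back than shut.
Start: joints at [-80.97, 18.69, -11.035, 60.275, 0, 82.311], TCP at [0.158, -0.527, 0.304] pointing down, gripper open.
Joint ranges: [-152.03, 152.03], [-55.5, 102.48], [-74.3, 77.21], [-110.64, 120.58], [-84.22, 78.4], [-180, 180]. Speed limits (degrees/s): [147.25, 147.25, 180, 180, 180, 180].

## Interface

Orientations are given as a 3x3 rotation matrix whose columns are the frame's x, y, z axes.
In Python, from plant import manip, viewer gives the robot as it stands.
- The arm moves only by the tool drive_tool, never from a script. Its argument "plan" is a list of rows, each a list of 3 entries, a list of its own where there are three numbers: the shift along the tool's x, y, z in mm, then the turn about the tool's z in rad, then the opening, from -1 (shut) to 1 (fully open). A call has 1 to 8 rows; each row is the pose to reach, as a shift and turn from the pose commanded when the call began, along the tool's axes at that moment; what a row does not reach only later rows make up. A row lasts 1/12 s, in which the tool goes at most 41.7 mm and 7.16 degrees, less where a joint would pass 70% of its speed; a pose out of reach is approached as far as the arm can. A call with a gripper value outside its range is refused whole. The fingers move at their own pace and stop on an object; "squeeze" is the grip in N (left out, the last holds). Time passes only in rows, so rows that repeat a pose let the fingers close. It gives the time, the measured TCP pose, the force and the opening at its end, in the units of the state.
- manip.get_obs(): the state, without advancing time (a new reading comes with each control period).
- viewer.get_image(name): name is "side" or "top"; returns a dict with "frame" (480x640x3 uint8, red, green, blue), "intrinsics" (3x3 intrinsics, pixels), "R" (3x3) and "t" (3): a world point X has camera coordinates R X + t. Camera axes: x right, y down, z forward; pixel columns grow to the right and rows downward; lengths in m; the calibration is good to about 2 mm. A picture is of the moment at which its call begins. There is no depth.
- manip.close_job(): hands the job in, once; it reports no verdict.
The state is a dict: "t": time; "joint_pos": joint angles; "joint_velocities": joint speeds; "effort": joint torques, N m; "eef_pos": TCP position; "tcp_rot": TCP orientation; "wrist_force": force on the tool from outside, world axes, zero at the start; "wrist_torque": the same for the moment, N m; "finger_gap": finger opening in m.
Only numpy, scipy, OpenCV 4.12 (cv2) and the standard library are available. Lean on these libraries where they do the work, as an engineer would, in place of code of your own. Each camera call takes 0.05 s, during which the arm holds its last target.

## Working session

There is one attempt and no reset: what is moved stays moved. The work goes in short steps, Python scripts to look and compute and a tool call to move; the robot and the scene stay as the last step left them, time stands still between calls to the robot, and variables do not carry over. Pictures are saved under pics/ and viewed, and the job is handed in when it is done.

Besides the shell and the picture viewer there is one more tool, called after "Request:" as name([rows], argument=value, ...), one row to a line, values as JSON. drive_tool: Moves the arm, as the interface text tells. Its arguments: {"type":"object","properties":{"plan":{"type":"array"},"squeeze":{"type":"number"}},"required":["plan"]}

```bash
ls; mkdir -p pics; python3 - <<'E'
from plant import manip, viewer
import cv2,numpy as np
for n in ("side","top"):
    d=viewer.get_image(n); cv2.imwrite(f"pics/{n}0.png",d["frame"][:,:,::-1])
    np.savez(f"{n}0.npz",f=d["frame"],K=d["intrinsics"],R=d["R"],t=d["t"])
    print(n,d["intrinsics"],d["R"],d["t"])
o=manip.get_obs();print(o)
E
```

```text
pics
side [[570.46018294   0.         316.99112383]
 [  0.         570.46018294 238.53552727]
 [  0.           0.           1.        ]] [[-0.93215474 -0.3612715   0.02388395]
 [-0.20168575  0.46334212 -0.86292348]
 [ 0.30068322 -0.80919527 -0.50476987]] [0.4960625  0.12404172 1.09671088]
top [[462.31250046   0.         320.62739763]
 [  0.         462.31250046 252.20298663]
 [  0.           0.           1.        ]] [[-0.02212003 -0.99965719 -0.01400746]
 [-0.99674501  0.02313772 -0.07722711]
 [ 0.07752474  0.0122536  -0.99691512]] [0.05595321 0.50086681 1.02125281]
{'t': 0.1, 'joint_pos': array([-8.09696336e+01,  1.87282190e+01, -1.10850379e+01,  6.02770844e+01,
        4.13570671e-05,  8.23097985e+01]), 'joint_velocities': array([ 0.11829683, -0.11804982,  0.17042195, -0.10295564, -0.00275074,
       -0.0549064 ]), 'effort': array([ 4.36700620e-04, -4.44239223e+01,  2.63037515e+01,  7.90314720e-03,
       -1.02514680e-04,  3.05158096e-06]), 'eef_pos': array([ 0.15817278, -0.52633284,  0.30318555]), 'tcp_rot': array([[ 9.57719304e-01,  2.87704144e-01, -2.46771054e-04],
       [ 2.87704172e-01, -9.57718061e-01,  1.55732333e-03],
       [ 2.11711281e-04, -1.56247568e-03, -9.99998757e-01]]), 'wrist_force': array([-1.31653253, -0.16504412,  0.5890759 ]), 'wrist_torque': array([0.02117064, 0.02490212, 0.02761728]), 'finger_gap': 0.08534206193948775}
```

View pics/side0.png

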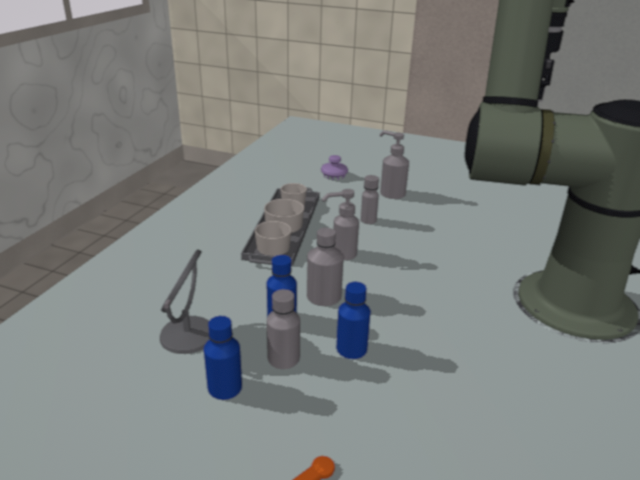

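View pics/top0.png

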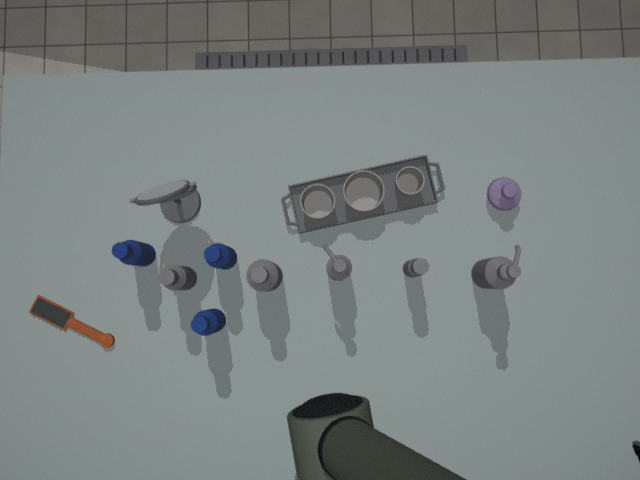

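```bash
cat > h.py <<'E'
import numpy as np,cv2
def load(n): return np.load(n)
def ray(d,u,v,z):
    K,R,t=d["K"],d["R"],d["t"]
    r=R.T@np.linalg.solve(K,[u,v,1.]); c=-R.T@t
    return c+r*(z-c[2])/r[2]
def proj(d,X):
    p=d["K"]@(d["R"]@np.array(X,float)+d["t"]); return p[:2]/p[2]
def crop(f,x0,y0,x1,y1,s,out):
    c=cv2.resize(f[y0:y1,x0:x1],None,fx=s,fy=s,interpolation=cv2.INTER_CUBIC)[:,:,::-1].copy()
    for x in range((x0//10+1)*10,x1,10):
        cv2.line(c,((x-x0)*s,0),((x-x0)*s,5 if x%50 else 14),(0,0,255),1)
    for y in range((y0//10+1)*10,y1,10):
        cv2.line(c,(0,(y-y0)*s),(5 if y%50 else 14,(y-y0)*s),(0,0,255),1)
    cv2.imwrite(out,c)
E
python3 - <<'E'
from h import *
d=load("top0.npz")
crop(d["f"],150,235,290,340,5,"pics/c1.png")
crop(d["f"],280,145,450,225,4,"pics/c2.png")
crop(d["f"],310,230,450,300,5,"pics/c3.png")
E
```

```text
(no output)
```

View pics/c1.png

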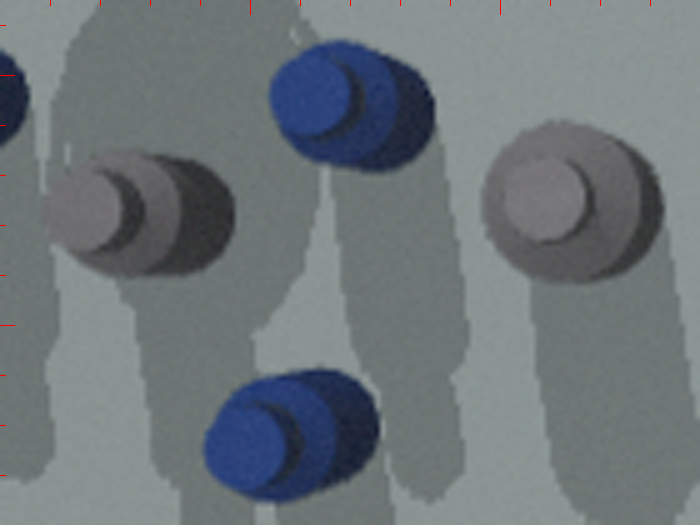

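View pics/c2.png

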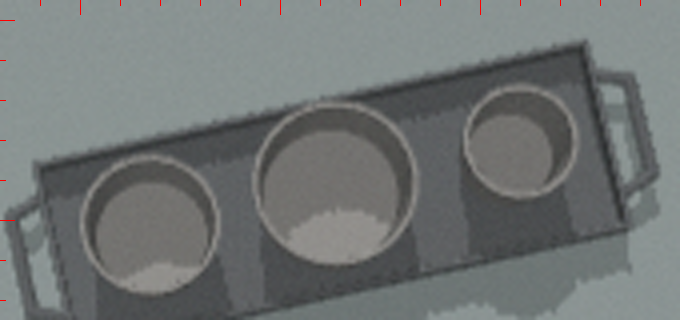

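View pics/c3.png

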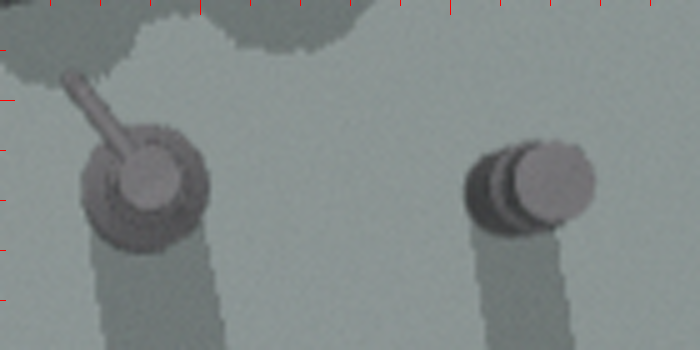

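```bash
cat > m.py <<'E'
from h import *
d=load("top0.npz");s=load("side0.npz")
P={"medium":(166.2,277,.128,.017),"large":(258.6,274.6,.142,.017),"small":(420.6,266,.112,.017),
"cm":(317,200.9,.045,.039),"cl":(363.5,190.5,.045,.046),"cs":(409.7,179.9,.045,.032),
"b1":(212,255.2,.128,.017),"b2":(198.6,323.5,.128,.017),"pm":(339.3,265,.151,.014),"pl":(513.5,271,.165,.014)}
W={k:ray(d,*v[:3]) for k,v in P.items()}
E
python3 - <<'E'
from m import *
for k,w in W.items(): print(k,w.round(4),np.linalg.norm(w[:2]).round(3))
print(np.linalg.norm(W["cm"]-W["cl"]),np.linalg.norm(W["cs"]-W["cl"]))
im=[d["f"].copy(),s["f"].copy()]
big=[cv2.resize(i,None,fx=3,fy=3,interpolation=cv2.INTER_CUBIC)[:,:,::-1].copy() for i in im]
body={"medium":(.027,.082),"large":(.034,.092),"small":(.020,.070)}
for dd,b in zip((d,s),big):
  for k,w in W.items():
    cs=[(P[k][3],w[2])]
    if k in body: cs+=[(body[k][0],0),(body[k][0],body[k][1])]
    for r,z in cs:
      pts=[proj(dd,[w[0]+r*np.cos(a),w[1]+r*np.sin(a),z])*3+1 for a in np.linspace(0,6.28,60)]
      cv2.polylines(b,[np.int32(pts)],True,(0,0,255),1)
cv2.imwrite("pics/o1.png",big[0][420:1000,350:1150]);cv2.imwrite("pics/o2.png",big[1][530:1130,600:1400])
E
```

```text
medium [0.4506 0.3559 0.128 ] 0.574
large [0.4508 0.167  0.142 ] 0.481
small [ 0.4619 -0.1599  0.112 ] 0.489
cm [0.6142 0.0498 0.045 ] 0.616
cl [ 0.635  -0.0538  0.045 ] 0.637
cs [ 0.6563 -0.1568  0.045 ] 0.675
b1 [0.4926 0.2631 0.128 ] 0.558
b2 [0.3562 0.2905 0.128 ] 0.46
pm [0.4658 0.0069 0.151 ] 0.466
pl [ 0.4459 -0.3265  0.165 ] 0.553
0.10564515203109824 0.10517471183136591
```

View pics/o1.png

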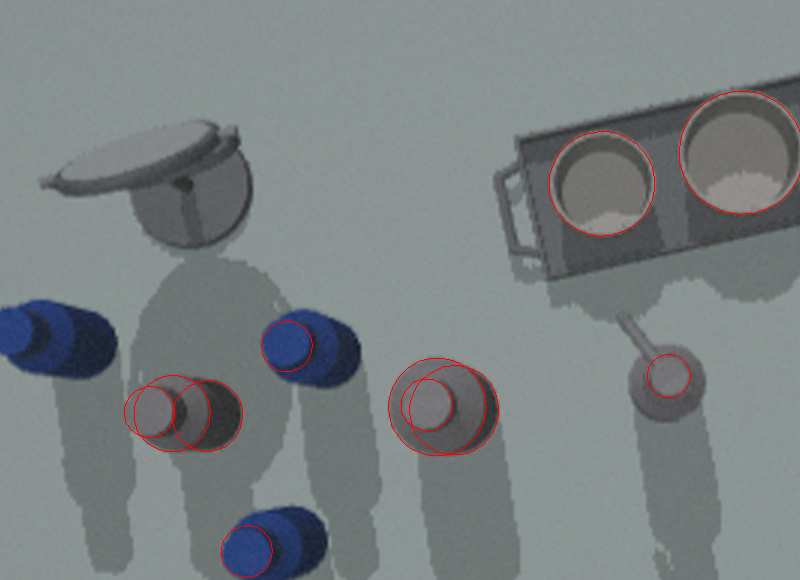

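View pics/o2.png

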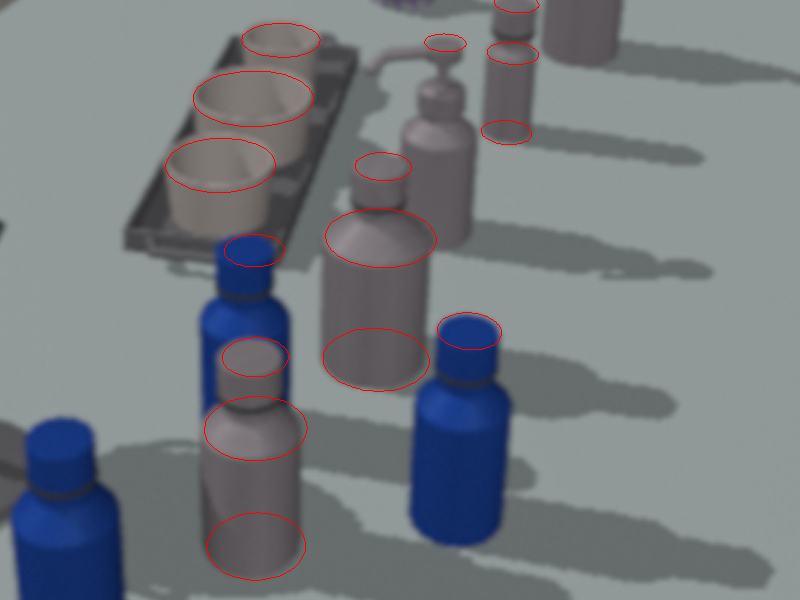

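Lookalikes: capped steel bottles in the top view at medium (166,277), large (259,275) and small (421,266). These are closed with a plain cap, so they are the targets. The blue medium copies are at (212,255), (199,323) and (125,250). The steel pump bottles, with spouts, are at (339,265) and (510,271). The crops confirm round, plain steel caps on the three targets. The cups, left to right, are medium, large and small.

I'll start with the small one.

Request:
drive_tool([
  [[40,-26,0],-0.12,0.4],
  [[80,-52,0],-0.24,0.4],
  [[118,-78,0],-0.36,0.4],
  [[156,-104,0],-0.48,0.4],
  [[194,-130,0],-0.6,0.4],
  [[232,-156,0],-0.72,0.4],
  [[270,-180,0],-0.84,0.4],
  [[300,-200,0],-0.96,0.4],
], squeeze=40)

```text
t: 0.77
eef_pos: [0.3712, -0.2679, 0.3038]
tcp_rot: [[0.308, 0.951, -0.0], [0.951, -0.308, 0.0], [0.0, -0.0, -1.0]]
wrist_force: [0.8, -0.4, 0.2]
finger_gap: 0.0596
```

```bash
cat > st.py <<'E'
import sys
from plant import manip
import numpy as np
o=manip.get_obs();R=o["tcp_rot"];p=o["eef_pos"]
print("t",o["t"].__round__(2),"p",p.round(4),"gap",round(o["finger_gap"],4),"F",o["wrist_force"].round(1),"j",o["joint_pos"].round(0))
print("yaw",np.degrees(np.arctan2(R[1,0],R[0,0])).round(2),"z",R[:,2].round(4))
if len(sys.argv)>3:
    T=np.array([float(a) for a in sys.argv[1:4]]);print("tool shift mm",(R.T@(T-p)*1000).round(1))
E
python3 st.py .462 -.160 .25
```

```text
t 0.77 p [ 0.3712 -0.2679  0.3038] gap 0.0596 F [ 0.8 -0.4  0.2] j [-45.   9. -24.  57.   0.  63.]
yaw 72.04 z [-1.e-04  2.e-04 -1.e+00]
tool shift mm [130.6  53.1  53.8]
```

Request:
drive_tool([
  [[33,13,0],-0.11,0.4],
  [[66,26,0],-0.22,0.4],
  [[99,40,0],-0.32,0.4],
  [[131,53,0],-0.32,0.4],
  [[131,53,0],-0.32,0.4],
  [[131,53,0],-0.32,0.4],
])

```text
t: 1.27
eef_pos: [0.4625, -0.1606, 0.3034]
tcp_rot: [[-0.005, 1.0, -0.001], [1.0, 0.005, 0.0], [0.0, -0.001, -1.0]]
wrist_force: [-0.1, 0.5, 0.0]
finger_gap: 0.0595
```

```bash
cat > snap.py <<'E'
import sys
from plant import manip,viewer
from h import *
for n in ("side","top"):
    d=viewer.get_image(n); np.savez(f"{n}{sys.argv[1]}.npz",f=d["frame"],K=d["intrinsics"],R=d["R"],t=d["t"])
    cv2.imwrite(f"pics/{n}{sys.argv[1]}.png",d["frame"][:,:,::-1])
E
python3 snap.py 1; python3 st.py .462 -.160 .152
python3 -c "
from h import *
a=load('side1.npz');crop(a['f'],280,100,480,250,4,'pics/s1.png')"
```

```text
t 1.37 p [ 0.4614 -0.1622  0.3035] gap 0.0598 F [ 0.1 -0.  -0.4] j [-28.  12. -20.  58.  -0.  62.]
yaw 90.05 z [-0.0012  0.     -1.    ]
tool shift mm [  2.2   0.8 151.5]
```

View pics/s1.png

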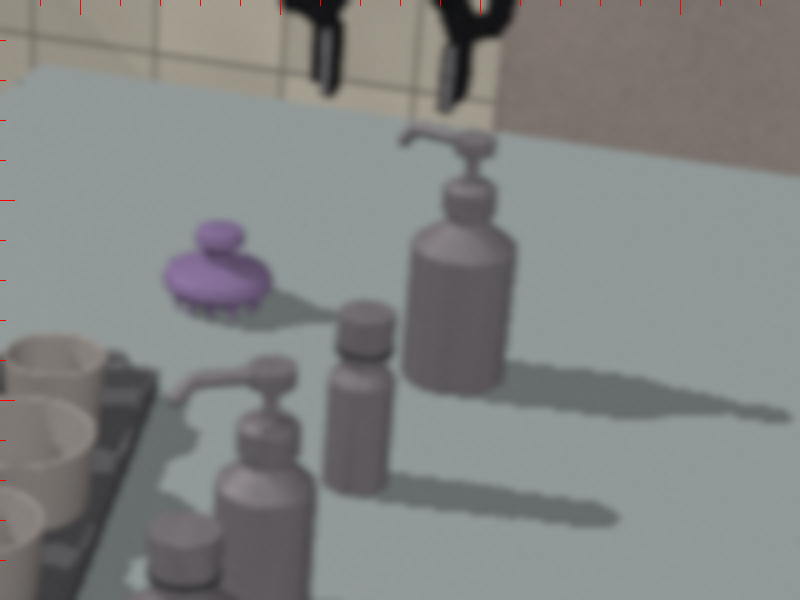

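View pics/top1.png

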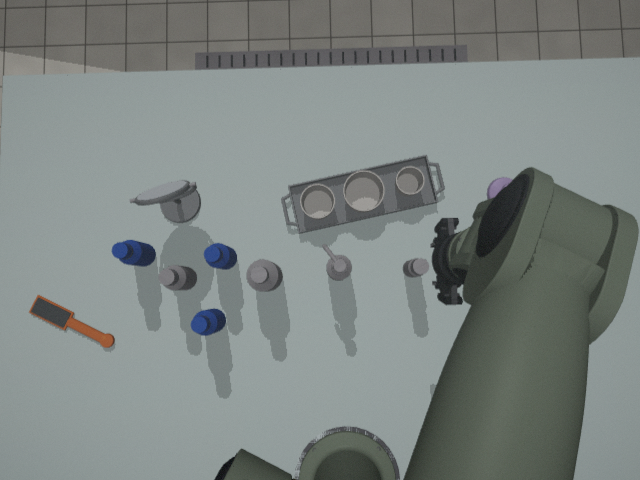

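Two views: the gripper hangs over the small bottle, whose cap is at top (416,267) and side crop (365,325). The path down is clear.

Request:
drive_tool([
  [[1,0,35],0,0.4],
  [[1,0,70],0,0.4],
  [[1,0,95],0,0.4],
  [[1,0,115],0,0.4],
  [[1,0,132],0,0.4],
  [[1,0,144],0,0.4],
  [[1,0,150],0,0.4],
  [[1,0,150],0,0.4],
])

```text
t: 2.03
eef_pos: [0.4605, -0.1618, 0.1527]
tcp_rot: [[0.002, 1.0, -0.002], [1.0, -0.002, 0.001], [0.001, -0.002, -1.0]]
wrist_force: [-1.0, 0.4, -1.2]
finger_gap: 0.0599
```

```bash
python3 snap.py 2; python3 st.py .462 -.160 .153
python3 -c "
from h import *
a=load('side2.npz');crop(a['f'],300,130,450,240,5,'pics/s2.png')"
```

```text
t 2.13 p [ 0.4618 -0.1619  0.1543] gap 0.0596 F [0.3 0.1 0.5] j [-28.  22. -32.  37.  -0.  62.]
yaw 89.96 z [ 2.e-04 -2.e-04 -1.e+00]
tool shift mm [1.9 0.2 1.3]
```

View pics/s2.png

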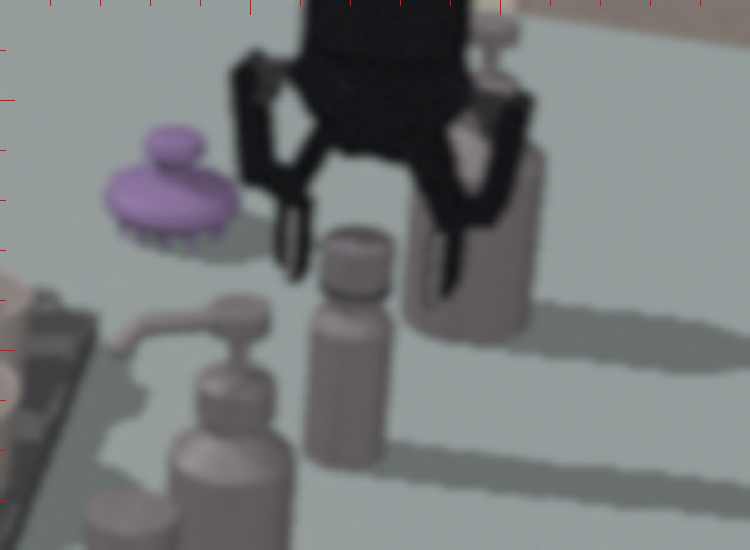

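```bash
python3 -c "
from h import *
a=load('side2.npz')
for X in [(.4618,-.1619,.085),(.4918,-.1619,.089),(.4318,-.1619,.089),(.462,-.16,.112)]:
  p=proj(a,X);print(p,(p-[300,130]+.4)*5)"
```

```text
[371.34206663 187.91379617] [358.71033313 291.56898087]
[359.1085783  184.10651361] [297.5428915  272.53256806]
[383.99393694 188.61750875] [421.9696847  295.08754377]
[371.87011006 177.53858871] [361.35055028 239.69294357]
```

Side crop: the fingers straddle the cap, with tips at (293,278) and (440,300) and the cap centred at (357,262). The small bottle is aligned, so I'll close.

Request:
drive_tool([
  [[2,0,0],0,0.0],
  [[2,0,0],0,-0.4],
  [[2,0,0],0,-0.4],
  [[2,0,0],0,-0.4],
  [[2,0,0],0,-0.4],
], squeeze=40)

```text
t: 2.55
eef_pos: [0.4627, -0.1593, 0.1549]
tcp_rot: [[-0.001, 1.0, 0.002], [1.0, 0.001, -0.001], [-0.001, 0.002, -1.0]]
wrist_force: [-0.3, -0.3, 5.9]
finger_gap: 0.0327
```

Request:
drive_tool([
  [[0,0,-6],0,-0.4],
  [[0,0,-18],0,-0.4],
  [[0,0,-36],0,-0.4],
  [[0,0,-60],0,-0.4],
  [[0,0,-80],0,-0.4],
  [[0,0,-95],0,-0.4],
  [[0,0,-100],0,-0.4],
  [[0,0,-100],0,-0.4],
])

```text
t: 3.22
eef_pos: [0.4625, -0.1593, 0.2552]
tcp_rot: [[-0.001, 1.0, 0.002], [1.0, 0.001, -0.001], [-0.001, 0.002, -1.0]]
wrist_force: [-0.2, 0.8, -0.9]
finger_gap: 0.0328
```

```bash
python3 snap.py 3; python3 st.py .6563 -.1568 .2543
python3 -c "
from h import *
a=load('side3.npz');crop(a['f'],260,90,460,240,4,'pics/s3.png')"
```

```text
t 3.32 p [ 0.4616 -0.1588  0.2533] gap 0.0327 F [-0.1 -0.5 -0.1] j [-28.  15. -25.  51.  -0.  62.]
yaw 90.06 z [-8.e-04  4.e-04 -1.e+00]
tool shift mm [  1.8 194.7  -1.2]
```

View pics/s3.png

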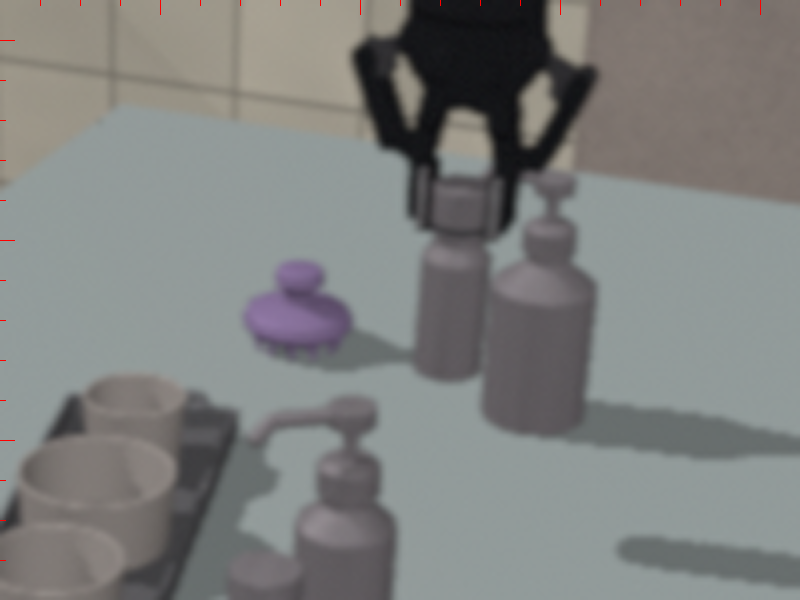

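Side crop: the small bottle hangs straight in the jaws at (452,290), clear of the table. Next I'll move it over the small cup.

Request:
drive_tool([
  [[0,15,0],0,-0.4],
  [[1,45,0],0,-0.4],
  [[1,80,0],0,-0.4],
  [[2,115,0],0,-0.4],
  [[2,150,0],0,-0.4],
  [[3,180,0],0,-0.4],
  [[3,195,0],0,-0.4],
  [[3,195,0],0,-0.4],
])

```text
t: 3.98
eef_pos: [0.659, -0.1554, 0.251]
tcp_rot: [[-0.002, 1.0, -0.001], [1.0, 0.002, 0.001], [0.001, -0.001, -1.0]]
wrist_force: [-0.4, -0.1, 0.3]
finger_gap: 0.0328
```

```bash
python3 snap.py 4; python3 st.py .6563 -.156 .159
python3 -c "
from h import *
a=load('side4.npz');crop(a['f'],230,100,380,220,5,'pics/s4.png');a=load('top4.npz');crop(a['f'],340,130,500,250,5,'pics/t4.png')"
```

```text
t 4.08 p [ 0.6561 -0.1555  0.2515] gap 0.0323 F [-0.3 -0.7 -0.7] j [-20.  34.   6.  62.  -0.  70.]
yaw 90.08 z [-0.0038  0.0011 -1.    ]
tool shift mm [-0.6  0.5 92.5]
```

View pics/s4.png

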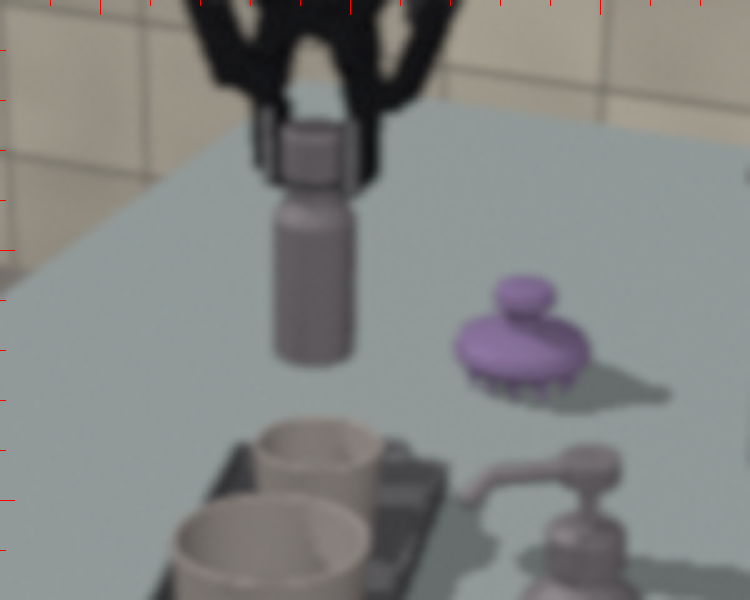

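View pics/t4.png

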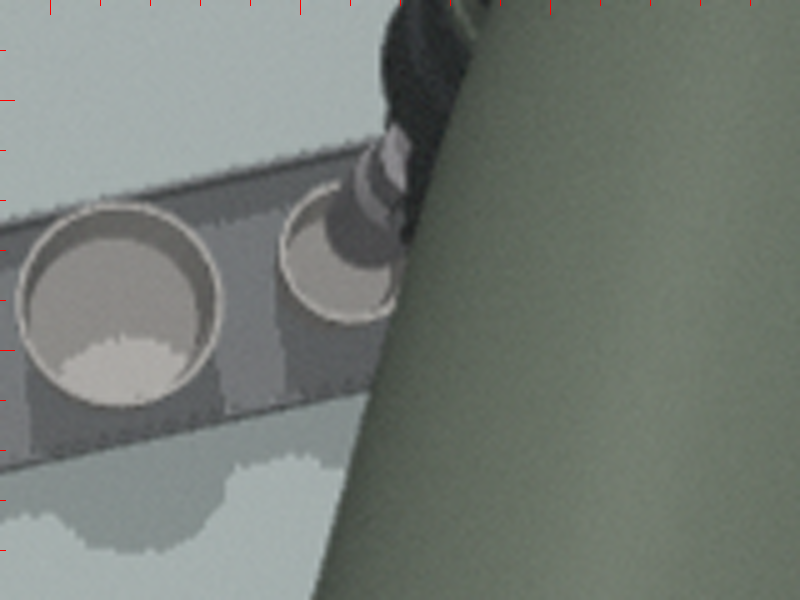

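```bash
python3 -c "
from h import *
a=load('side4.npz')
for X in [(.6561,-.1565,.0985),(.6563,-.1568,.045),(.6463,-.1568,.045)]:
  p=proj(a,X);print((p-[230,100]+.4)*5)
a=load('top4.npz')
for X in [(.6561,-.1565,.0985)]:
  p=proj(a,X);print((p-[340,130]+.4)*5)"
```

```text
[319.12615855 349.72525737]
[318.66158813 450.27402443]
[337.46318435 453.87047603]
[372.45853299 222.2252701 ]
```

Both views put the bottle centre within about 1.5 mm of the small cup's axis: side crop bottle x 314 against rim 316, top crop bottom about (376,219). I'll lower with a 1 mm correction.

Request:
drive_tool([
  [[0,-1,10],0,-0.4],
  [[0,-1,25],0,-0.4],
  [[0,-1,40],0,-0.4],
  [[0,-1,55],0,-0.4],
  [[0,-1,68],0,-0.4],
  [[0,-1,78],0,-0.4],
  [[0,-1,84],0,-0.4],
  [[0,-1,87],0,-0.4],
])

```text
t: 4.75
eef_pos: [0.6547, -0.1558, 0.1657]
tcp_rot: [[-0.001, 1.0, -0.002], [1.0, 0.001, 0.001], [0.001, -0.002, -1.0]]
wrist_force: [-0.4, -0.2, -0.8]
finger_gap: 0.0329
```

```bash
python3 snap.py 5; python3 st.py .6563 -.156 .1585
python3 -c "
from h import *
a=load('side5.npz');crop(a['f'],230,100,380,220,5,'pics/s5.png');a=load('top5.npz');crop(a['f'],340,130,500,250,5,'pics/t5.png')"
```

```text
t 4.85 p [ 0.6555 -0.1559  0.1666] gap 0.0327 F [-0.   0.6 -0.6] j [-20.  38.  -1.  52.  -0.  70.]
yaw 90.04 z [-7.e-04  2.e-04 -1.e+00]
tool shift mm [-0.1  0.8  8.1]
```

View pics/s5.png

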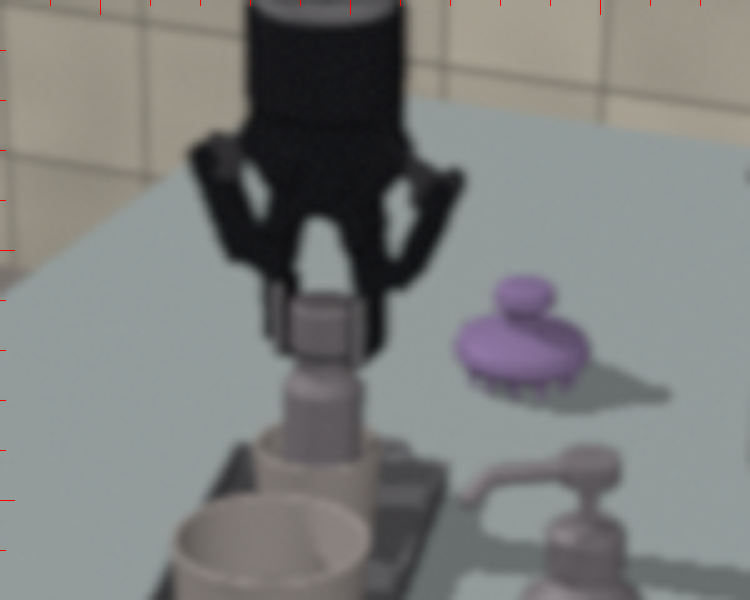

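The small bottle is inside the cup, at crop (322,420). About 8 mm remain, so I'll feel for the floor.

Request:
drive_tool([
  [[0,0,2],0,-0.4],
  [[0,0,4],0,-0.4],
  [[0,0,5],0,-0.4],
  [[0,0,6],0,-0.4],
  [[0,0,7],0,-0.4],
  [[0,0,7],0,-0.4],
])

```text
t: 5.35
eef_pos: [0.6568, -0.1562, 0.1628]
tcp_rot: [[-0.001, 1.0, 0.003], [1.0, 0.001, -0.002], [-0.002, 0.003, -1.0]]
wrist_force: [-2.8, 1.1, 12.0]
finger_gap: 0.0327
```

Request:
drive_tool([
  [[0,0,1],0,-0.4],
  [[0,0,2],0,-0.4],
  [[0,0,2],0,-0.4],
])

```text
t: 5.6
eef_pos: [0.6573, -0.1562, 0.1626]
tcp_rot: [[-0.001, 1.0, 0.005], [1.0, 0.001, -0.002], [-0.002, 0.005, -1.0]]
wrist_force: [-4.2, 1.6, 19.6]
finger_gap: 0.0325
```

The floor is felt at about 4 mm above my figure, which fits the cup standing on the tray's own floor. I'll ease off the force and release.

Request:
drive_tool([
  [[0,0,-1],0,-0.4],
  [[0,0,-3],0,-0.4],
  [[0,0,-3],0,-0.4],
])

```text
t: 5.85
eef_pos: [0.6568, -0.1561, 0.1627]
tcp_rot: [[-0.001, 1.0, 0.003], [1.0, 0.001, -0.001], [-0.001, 0.003, -1.0]]
wrist_force: [-1.6, -0.1, 8.0]
finger_gap: 0.0325
```

```bash
python3 snap.py 6; python3 st.py
python3 -c "
from h import *
a=load('side6.npz');crop(a['f'],230,100,380,220,5,'pics/s6.png');a=load('top6.npz');crop(a['f'],340,130,500,250,5,'pics/t6.png')"
```

```text
t 5.95 p [ 0.6569 -0.1561  0.1627] gap 0.0327 F [-0.9  1.2  9.9] j [-20.  38.  -1.  51.  -0.  70.]
yaw 90.06 z [ 0.0027 -0.001  -1.    ]
```

View pics/s6.png

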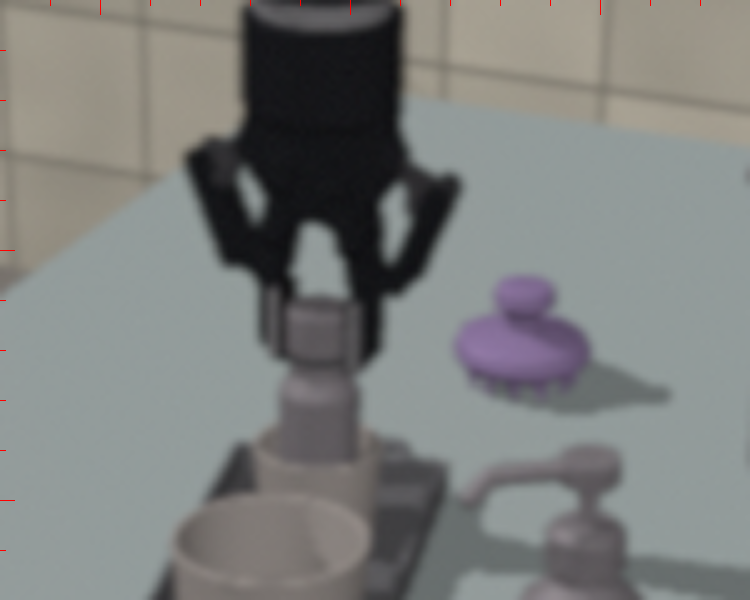

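View pics/t6.png

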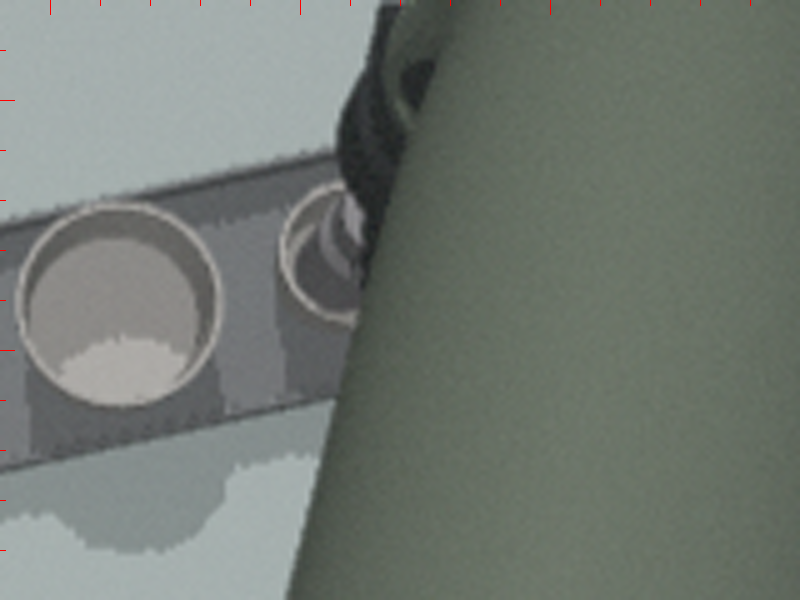

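Request:
drive_tool([
  [[0,0,-1],0,-0.4],
  [[0,0,-2],0,-0.3],
  [[0,0,-2],0,-0.1],
  [[0,0,-2],0,0.2],
  [[0,0,-2],0,0.4],
  [[0,0,-2],0,0.4],
])

```text
t: 6.45
eef_pos: [0.6558, -0.1558, 0.1625]
tcp_rot: [[-0.001, 1.0, -0.001], [1.0, 0.001, 0.0], [0.0, -0.001, -1.0]]
wrist_force: [-0.5, -0.5, 1.5]
finger_gap: 0.0597
```

Request:
drive_tool([
  [[0,0,-10],0,0.4],
  [[0,0,-25],0,0.4],
  [[0,0,-45],0,0.4],
  [[0,0,-75],0,0.4],
  [[0,0,-105],0,0.4],
  [[0,0,-130],0,0.4],
  [[0,0,-145],0,0.4],
  [[0,0,-145],0,0.4],
])

```text
t: 7.12
eef_pos: [0.6576, -0.1564, 0.3135]
tcp_rot: [[-0.001, 1.0, 0.008], [1.0, 0.001, -0.003], [-0.003, 0.008, -1.0]]
wrist_force: [0.0, -0.1, 0.6]
finger_gap: 0.06
```

```bash
python3 snap.py 7; python3 st.py .4508 .167 .305
python3 -c "
from h import *
a=load('side7.npz');crop(a['f'],230,100,380,220,5,'pics/s7.png');
for X in [(.656,-.156,.112+.008),(.656,-.156,.112+.004)]:
  p=proj(a,X);print((p-[230,100]+.4)*5)"
```

```text
t 7.22 p [ 0.6562 -0.1559  0.3087] gap 0.0601 F [-0.7 -0.4  0.3] j [-20.  32.  11.  69.  -0.  70.]
yaw 90.06 z [ 1.5e-03 -6.0e-04 -1.0e+00]
tool shift mm [ 323.1 -205.     3.3]
[319.04183734 308.4685034 ]
[319.01655929 316.27163411]
```

View pics/s7.png

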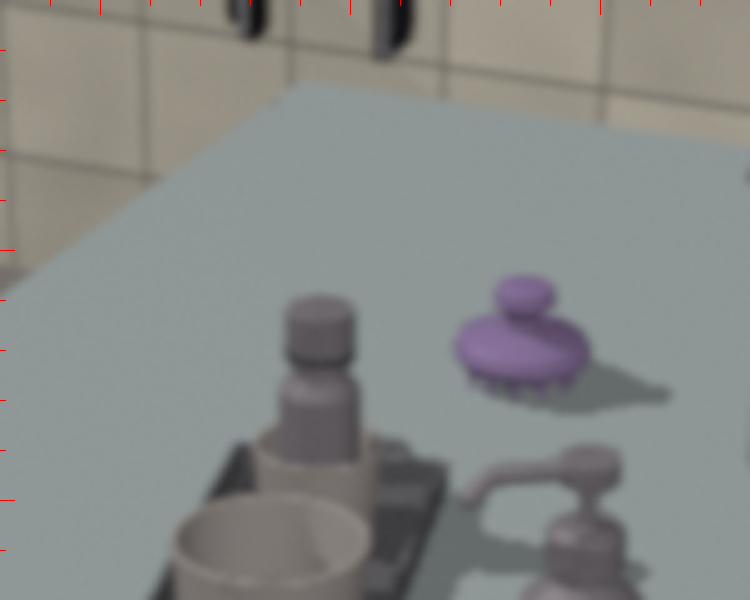

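Side crop: the small bottle stands upright in the small cup, cap at (320,305) and cup centre x about 316. Next is the large one.

Request:
drive_tool([
  [[20,-13,0],0,0.4],
  [[54,-34,0],0,0.4],
  [[88,-56,0],0,0.4],
  [[122,-77,0],0,0.4],
  [[156,-99,0],0,0.4],
  [[190,-120,0],0,0.4],
  [[224,-142,0],0,0.4],
  [[258,-164,0],0,0.4],
])

```text
t: 7.88
eef_pos: [0.4895, 0.1032, 0.3063]
tcp_rot: [[-0.001, 1.0, -0.003], [1.0, 0.001, -0.0], [-0.0, -0.003, -1.0]]
wrist_force: [0.6, 0.6, -0.7]
finger_gap: 0.0597
```

Request:
drive_tool([
  [[33,-21,0],0,0.4],
  [[55,-35,0],0,0.4],
  [[65,-41,0],0,0.4],
  [[65,-41,0],0,0.4],
  [[65,-41,0],0,0.4],
])

```text
t: 8.3
eef_pos: [0.4505, 0.1668, 0.3072]
tcp_rot: [[-0.002, 1.0, -0.001], [1.0, 0.002, -0.001], [-0.001, -0.001, -1.0]]
wrist_force: [-0.2, 0.5, 0.2]
finger_gap: 0.06
```

```bash
python3 snap.py 8; python3 st.py .4508 .167 .183
python3 -c "
from h import *
a=load('side8.npz');crop(a['f'],260,130,420,250,5,'pics/s8.png')
b=load('top8.npz');crop(b['f'],280,145,450,225,4,'pics/t8.png')"
```

```text
t 8.4 p [0.4514 0.166  0.3074] gap 0.0599 F [-1.2  0.4  0.1] j [ 11.  11. -21.  58.  -0. 101.]
yaw 89.98 z [-2.e-04 -6.e-04 -1.e+00]
tool shift mm [  1.1  -0.5 124.4]
```

View pics/s8.png

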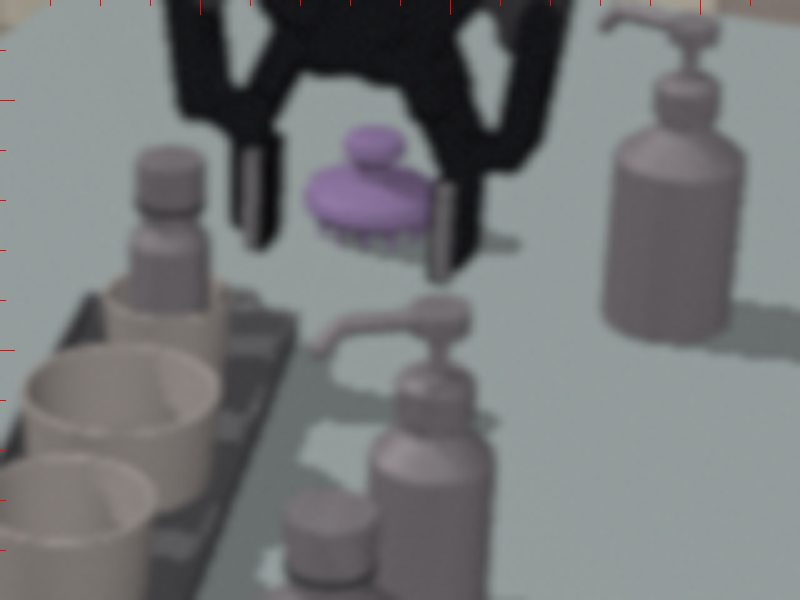

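View pics/t8.png

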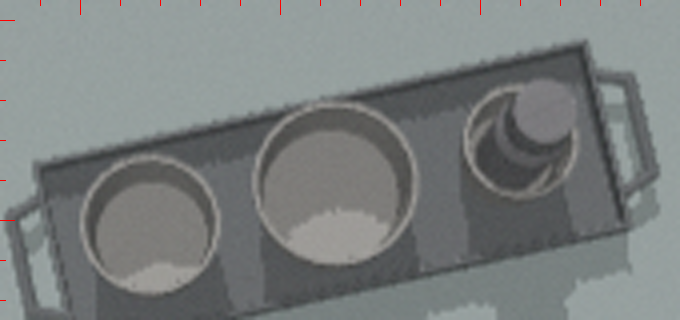

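```bash
python3 -c "
from h import *
a=load('side8.npz');b=load('top8.npz')
print(ray(b,416.1,172.2,.12))
for X in [(.4508,.167,.142),(.4408,.167,.142)]:
  p=proj(a,X);print((p-[260,130]+.4)*5)"
```

```text
[ 0.65458344 -0.15653936  0.12      ]
[339.54399515 511.20141204]
[365.70299308 516.72939611]
```

The small bottle's cap is located at (0.6546,-0.1565), within 2 mm of its cup. The side view of the large cap at crop (332,508) fits to about 2–3 mm along the jaw direction, which the jaws will centre. Descending.

Request:
drive_tool([
  [[1,0,30],0,0.4],
  [[1,0,60],0,0.4],
  [[1,0,85],0,0.4],
  [[1,0,104],0,0.4],
  [[1,0,116],0,0.4],
  [[1,0,123],0,0.4],
  [[1,0,123],0,0.4],
])

```text
t: 8.98
eef_pos: [0.4504, 0.1667, 0.1833]
tcp_rot: [[0.001, 1.0, -0.003], [1.0, -0.001, -0.001], [-0.001, -0.003, -1.0]]
wrist_force: [0.7, 0.6, 0.1]
finger_gap: 0.0597
```

```bash
python3 snap.py 9; python3 st.py .4508 .167 .183
python3 -c "
from h import *
a=load('side9.npz');crop(a['f'],260,170,420,290,5,'pics/s9.png')"
```

```text
t 9.08 p [0.4514 0.1673 0.1851] gap 0.0598 F [ 0.5 -0.1  0. ] j [ 12.  18. -31.  41.  -0. 102.]
yaw 89.98 z [ 2.e-04 -1.e-04 -1.e+00]
tool shift mm [-0.3 -0.6  2.1]
```

View pics/s9.png

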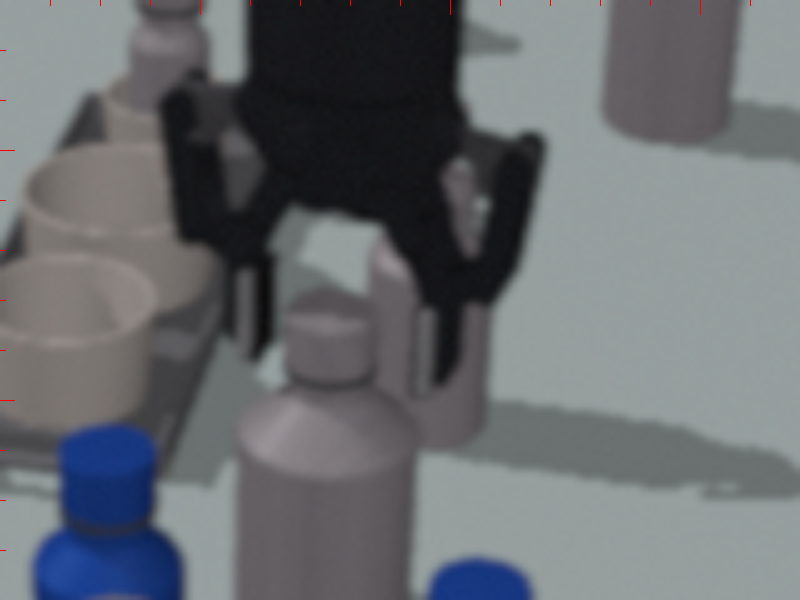

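The fingers straddle the large cap: finger pads at crop x 245 and 425, cap at (330,340). Closing, then lifting 150 mm.

Request:
drive_tool([
  [[0,0,1],0,0.0],
  [[0,0,1],0,-0.4],
  [[0,0,1],0,-0.4],
  [[0,0,1],0,-0.4],
  [[0,0,1],0,-0.4],
], squeeze=45)

```text
t: 9.5
eef_pos: [0.4516, 0.1681, 0.1848]
tcp_rot: [[-0.001, 1.0, 0.003], [1.0, 0.001, 0.0], [0.0, 0.003, -1.0]]
wrist_force: [1.3, 0.1, 4.9]
finger_gap: 0.0323
```

Request:
drive_tool([
  [[0,0,-6],0,-0.4],
  [[0,0,-20],0,-0.4],
  [[0,0,-45],0,-0.4],
  [[0,0,-75],0,-0.4],
  [[0,0,-105],0,-0.4],
  [[0,0,-125],0,-0.4],
  [[0,0,-130],0,-0.4],
  [[0,0,-130],0,-0.4],
])

```text
t: 10.17
eef_pos: [0.451, 0.1681, 0.315]
tcp_rot: [[-0.001, 1.0, 0.002], [1.0, 0.001, 0.001], [0.001, 0.002, -1.0]]
wrist_force: [-0.4, 0.0, -1.0]
finger_gap: 0.0326
```

```bash
python3 st.py .635 -.0538 .3131
```

```text
t 10.17 p [0.451  0.1681 0.315 ] gap 0.0326 F [-0.4  0.  -1. ] j [ 12.  11. -20.  59.   0. 102.]
yaw 90.07 z [ 2.2e-03  6.0e-04 -1.0e+00]
tool shift mm [-222.1  183.8    2.2]
```

Request:
drive_tool([
  [[0,15,0],0,-0.4],
  [[0,45,0],0,-0.4],
  [[-4,80,0],0,-0.4],
  [[-10,115,0],0,-0.4],
  [[-24,145,0],0,-0.4],
  [[-45,168,0],0,-0.4],
  [[-75,180,0],0,-0.4],
  [[-108,184,0],0,-0.4],
])

```text
t: 10.83
eef_pos: [0.6356, 0.0596, 0.3101]
tcp_rot: [[-0.003, 1.0, -0.004], [1.0, 0.003, 0.0], [0.0, -0.004, -1.0]]
wrist_force: [0.6, -0.2, -1.2]
finger_gap: 0.0325
```

Request:
drive_tool([
  [[-34,0,0],0,-0.4],
  [[-65,0,0],0,-0.4],
  [[-90,0,0],0,-0.4],
  [[-107,0,0],0,-0.4],
  [[-113,0,0],0,-0.4],
  [[-113,0,0],0,-0.4],
])

```text
t: 11.33
eef_pos: [0.634, -0.0541, 0.3116]
tcp_rot: [[0.001, 1.0, -0.004], [1.0, -0.001, 0.001], [0.001, -0.004, -1.0]]
wrist_force: [0.5, 0.5, -1.7]
finger_gap: 0.0323
```

```bash
python3 snap.py 10; python3 st.py .635 -.0528 .193
python3 -c "
from h import *
a=load('side10.npz');crop(a['f'],220,110,380,230,5,'pics/s10.png')
b=load('top10.npz');crop(b['f'],280,130,440,250,5,'pics/t10.png')"
```

```text
t 11.43 p [ 0.6344 -0.052   0.3125] gap 0.0324 F [ 0.3 -0.4 -1.9] j [-11.  28.   4.  67.   0.  79.]
yaw 90.08 z [-0.0022  0.0012 -1.    ]
tool shift mm [ -0.9   0.9 119.5]
```

View pics/s10.png

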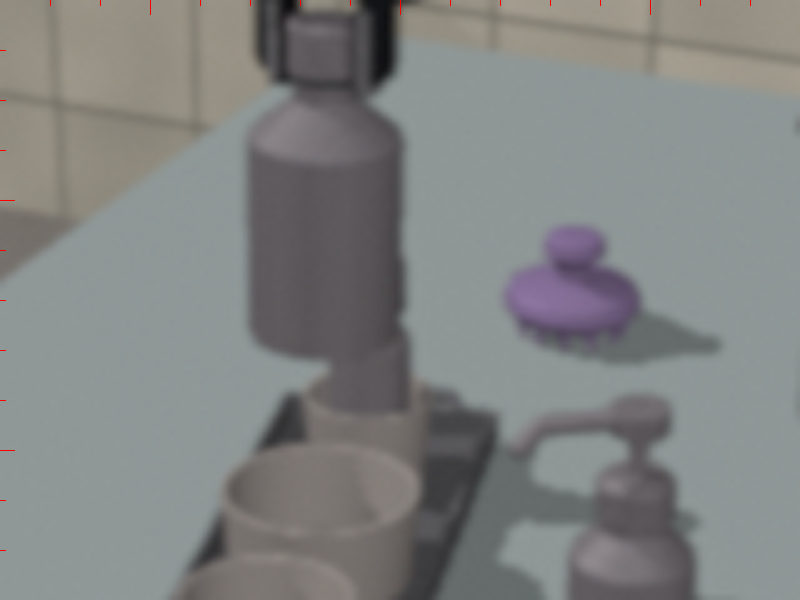

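View pics/t10.png

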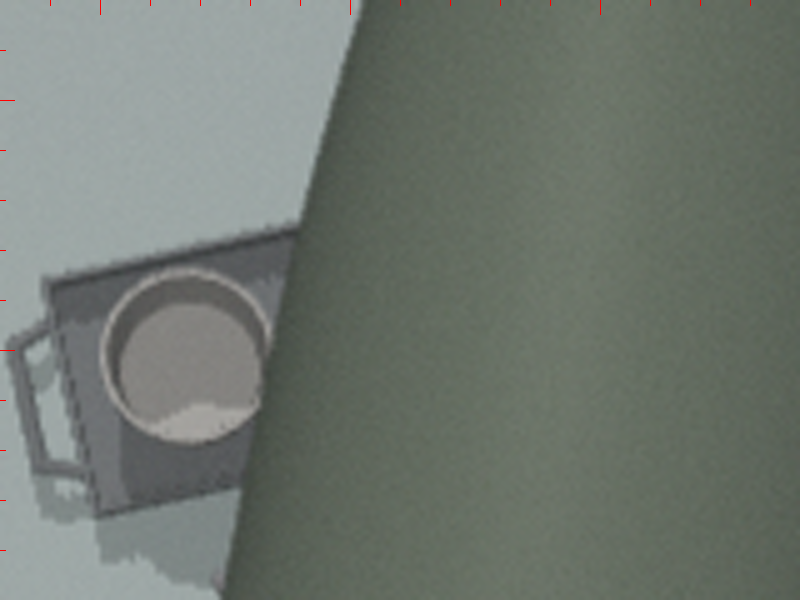

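The large bottle (bottom centre x about 323) lines up with the large cup's rim (centre x about 321) in the side crop. Lowering.

Request:
drive_tool([
  [[0,0,12],0,-0.4],
  [[0,0,32],0,-0.4],
  [[0,0,54],0,-0.4],
  [[0,0,72],0,-0.4],
  [[0,0,87],0,-0.4],
  [[0,0,99],0,-0.4],
  [[0,0,107],0,-0.4],
  [[0,0,111],0,-0.4],
])

```text
t: 12.1
eef_pos: [0.6342, -0.0512, 0.2013]
tcp_rot: [[-0.003, 1.0, -0.002], [1.0, 0.003, 0.001], [0.001, -0.002, -1.0]]
wrist_force: [-0.1, 0.2, -1.4]
finger_gap: 0.0327
```

Request:
drive_tool([
  [[0,0,1],0,-0.4],
  [[0,0,3],0,-0.4],
  [[0,0,4],0,-0.4],
  [[0,0,5],0,-0.4],
  [[0,0,6],0,-0.4],
  [[0,0,7],0,-0.4],
  [[0,0,7],0,-0.4],
])

```text
t: 12.68
eef_pos: [0.6349, -0.053, 0.1959]
tcp_rot: [[-0.001, 1.0, 0.0], [1.0, 0.001, 0.0], [0.0, 0.0, -1.0]]
wrist_force: [-0.1, 0.3, -1.9]
finger_gap: 0.0324
```

Request:
drive_tool([
  [[0,0,1],0,-0.4],
  [[0,0,2],0,-0.4],
  [[0,0,3],0,-0.4],
  [[0,0,4],0,-0.4],
  [[0,0,4],0,-0.4],
])

```text
t: 13.1
eef_pos: [0.6351, -0.053, 0.1928]
tcp_rot: [[-0.001, 1.0, 0.001], [1.0, 0.001, -0.0], [-0.0, 0.001, -1.0]]
wrist_force: [0.0, -0.1, 5.0]
finger_gap: 0.0325
```

```bash
python3 snap.py 11; python3 st.py
python3 -c "
from h import *
a=load('side11.npz');crop(a['f'],220,110,380,230,5,'pics/s11.png')"
```

```text
t 13.2 p [ 0.6351 -0.053   0.1927] gap 0.0324 F [-0.6  0.9  5.6] j [-11.  33.  -6.  51.  -0.  79.]
yaw 90.06 z [ 1.e-03 -3.e-04 -1.e+00]
```

View pics/s11.png

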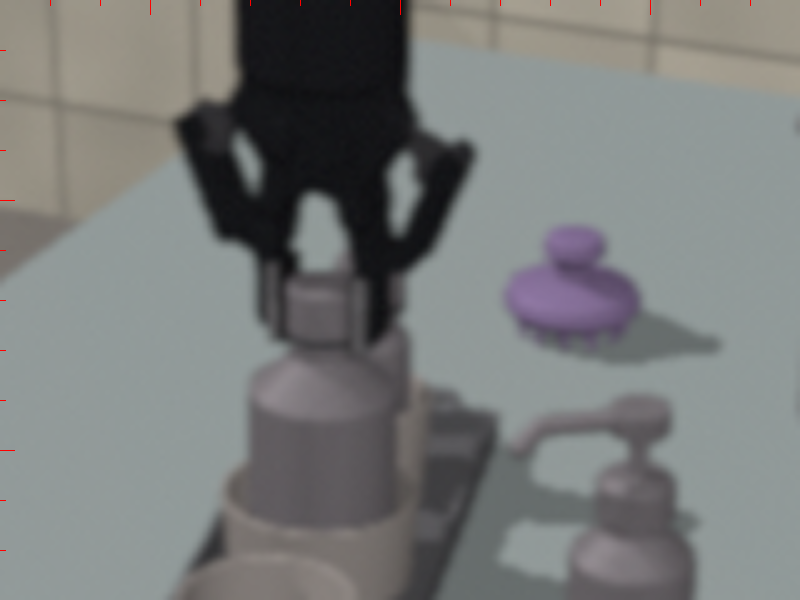

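Floor contact is again at +8 mm, and the bottle stands centred and upright in the large cup, at crop (322,450). Releasing.

Request:
drive_tool([
  [[0,0,-1],0,-0.4],
  [[0,0,-1],0,-0.3],
  [[0,0,-1],0,-0.1],
  [[0,0,-1],0,0.2],
  [[0,0,-1],0,0.4],
  [[0,0,-1],0,0.4],
])

```text
t: 13.7
eef_pos: [0.6348, -0.0529, 0.1927]
tcp_rot: [[-0.001, 1.0, -0.0], [1.0, 0.001, 0.0], [0.0, -0.0, -1.0]]
wrist_force: [0.1, 0.1, 0.0]
finger_gap: 0.0597
```

Request:
drive_tool([
  [[0,0,-10],0,0.4],
  [[0,0,-25],0,0.4],
  [[0,0,-45],0,0.4],
  [[0,0,-75],0,0.4],
  [[0,0,-105],0,0.4],
  [[0,0,-120],0,0.4],
  [[0,0,-120],0,0.4],
])

```text
t: 14.28
eef_pos: [0.6367, -0.0532, 0.3184]
tcp_rot: [[-0.001, 1.0, 0.008], [1.0, 0.001, -0.002], [-0.002, 0.008, -1.0]]
wrist_force: [-0.3, 0.1, -0.2]
finger_gap: 0.0602
```

```bash
python3 st.py .4506 .3559 .305
```

```text
t 14.28 p [ 0.6367 -0.0532  0.3184] gap 0.0602 F [-0.3  0.1 -0.2] j [-11.  28.   5.  67.   0.  79.]
yaw 90.06 z [ 0.0083 -0.0017 -1.    ]
tool shift mm [ 409.3 -185.8   11.2]
```

Request:
drive_tool([
  [[20,-9,0],0,0.4],
  [[54,-24,0],0,0.4],
  [[90,-40,0],0,0.4],
  [[126,-57,0],0,0.4],
  [[162,-73,0],0,0.4],
  [[198,-89,0],0,0.4],
  [[234,-105,0],0,0.4],
  [[270,-121,0],0,0.4],
])

```text
t: 14.95
eef_pos: [0.5121, 0.2184, 0.3124]
tcp_rot: [[-0.001, 1.0, -0.001], [1.0, 0.001, -0.0], [-0.0, -0.001, -1.0]]
wrist_force: [0.3, -0.2, 0.4]
finger_gap: 0.0595
```

Request:
drive_tool([
  [[36,-17,0],0,0.4],
  [[72,-33,0],0,0.4],
  [[105,-48,0],0,0.4],
  [[128,-58,0],0,0.4],
  [[139,-63,0],0,0.4],
  [[139,-63,0],0,0.4],
  [[139,-63,0],0,0.4],
])

```text
t: 15.53
eef_pos: [0.4502, 0.3558, 0.3124]
tcp_rot: [[-0.002, 1.0, -0.0], [1.0, 0.002, -0.001], [-0.001, -0.0, -1.0]]
wrist_force: [0.8, -0.1, -0.3]
finger_gap: 0.06
```

```bash
python3 snap.py 12; python3 st.py .4506 .3559 .169
python3 -c "
from h import *
a=load('side12.npz');crop(a['f'],180,200,380,350,4,'pics/s12.png')
p=proj(a,(.4506,.3559,.128));print((p-[180,200]+.4)*4)
b=load('top12.npz');crop(b['f'],280,145,450,225,4,'pics/t12.png')"
```

```text
t 15.63 p [0.4509 0.3548 0.3126] gap 0.0597 F [0.6 0.  0.5] j [ 31.  21.  -6.  63.  -0. 121.]
yaw 89.97 z [-2.e-04 -8.e-04 -1.e+00]
tool shift mm [  1.2  -0.3 143.6]
[421.1887732  383.02292708]
```

View pics/s12.png

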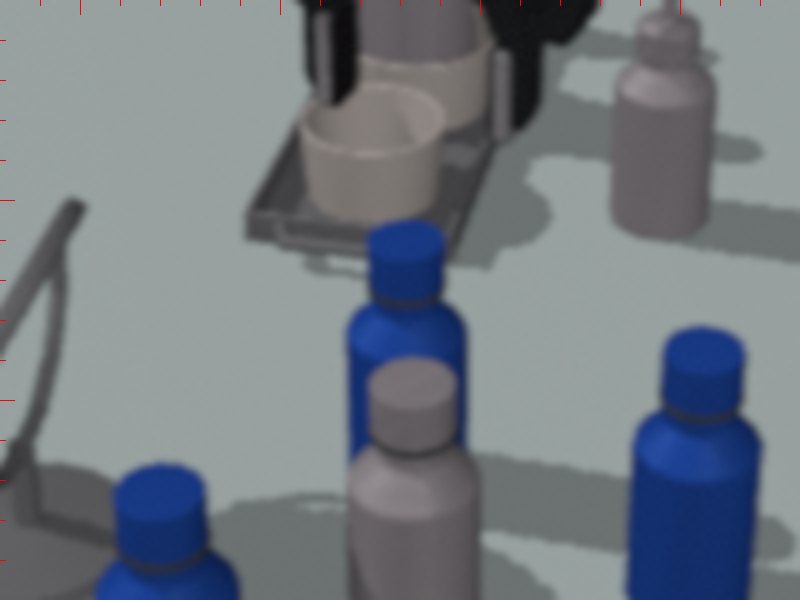

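View pics/t12.png

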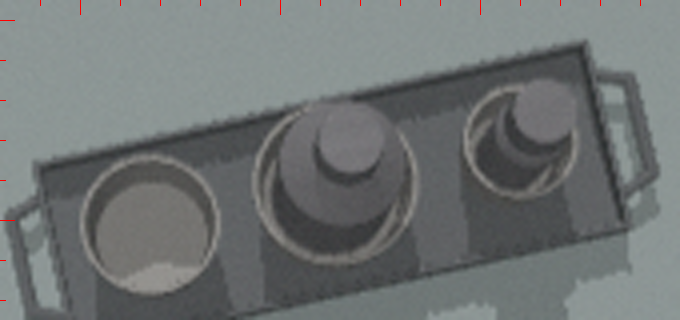

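Both placed bottles stand in their cups, caps at top crop (348,140) and (546,110). The medium steel cap is at side crop (413,384), 8 px (under 3 mm) from predicted. Descending.

Request:
drive_tool([
  [[1,1,30],0,0.4],
  [[1,1,62],0,0.4],
  [[1,1,92],0,0.4],
  [[1,1,116],0,0.4],
  [[1,1,132],0,0.4],
  [[1,1,140],0,0.4],
  [[1,1,143],0,0.4],
  [[1,1,143],0,0.4],
])

```text
t: 16.3
eef_pos: [0.452, 0.3561, 0.1698]
tcp_rot: [[0.001, 1.0, -0.0], [1.0, -0.001, -0.0], [-0.0, -0.0, -1.0]]
wrist_force: [0.3, 0.6, 0.6]
finger_gap: 0.0598
```

```bash
python3 snap.py 13; python3 st.py .4516 .3559 .169
python3 -c "
from h import *
a=load('side13.npz');crop(a['f'],180,200,380,350,4,'pics/s13.png')"
```

```text
t 16.4 p [0.4524 0.3569 0.1711] gap 0.0593 F [ 0.1 -0.9  0.9] j [ 31.  28. -17.  44.  -0. 121.]
yaw 90.01 z [ 1.7e-03  9.0e-04 -1.0e+00]
tool shift mm [-1.  -0.8  2.1]
```

View pics/s13.png

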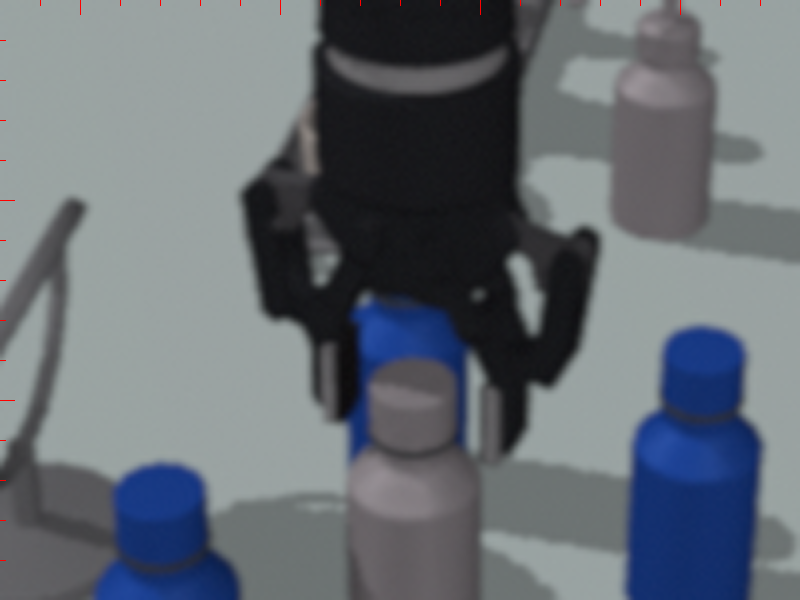

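The fingers straddle the steel medium cap: pads at x 330 and 492, cap at (413,410). Closing and lifting 170 mm to clear the blue bottle.

Request:
drive_tool([
  [[0,0,1],0,0.0],
  [[0,0,1],0,-0.4],
  [[0,0,1],0,-0.4],
  [[0,0,1],0,-0.4],
  [[0,0,1],0,-0.4],
], squeeze=45)

```text
t: 16.82
eef_pos: [0.4522, 0.3574, 0.17]
tcp_rot: [[-0.001, 1.0, 0.002], [1.0, 0.001, 0.001], [0.001, 0.002, -1.0]]
wrist_force: [0.9, -0.1, 5.1]
finger_gap: 0.0325
```

Request:
drive_tool([
  [[0,0,-6],0,-0.4],
  [[0,0,-24],0,-0.4],
  [[0,0,-54],0,-0.4],
  [[0,0,-88],0,-0.4],
  [[0,0,-122],0,-0.4],
  [[0,0,-152],0,-0.4],
  [[0,0,-168],0,-0.4],
  [[0,0,-168],0,-0.4],
])

```text
t: 17.48
eef_pos: [0.4525, 0.3578, 0.3413]
tcp_rot: [[-0.001, 1.0, 0.006], [1.0, 0.001, 0.004], [0.004, 0.006, -1.0]]
wrist_force: [0.9, 0.9, -0.7]
finger_gap: 0.0327
```

```bash
python3 snap.py 14; python3 st.py .6142 .0508 .338
python3 -c "
from h import *
a=load('side14.npz');crop(a['f'],180,150,380,300,4,'pics/s14.png')"
```

```text
t 17.58 p [0.4512 0.3569 0.3367] gap 0.0326 F [-0.1  0.1 -1.4] j [ 31.  20.  -4.  66.   0. 121.]
yaw 90.06 z [ 0.e+00  1.e-04 -1.e+00]
tool shift mm [-306.3  162.6   -1.3]
```

View pics/s14.png

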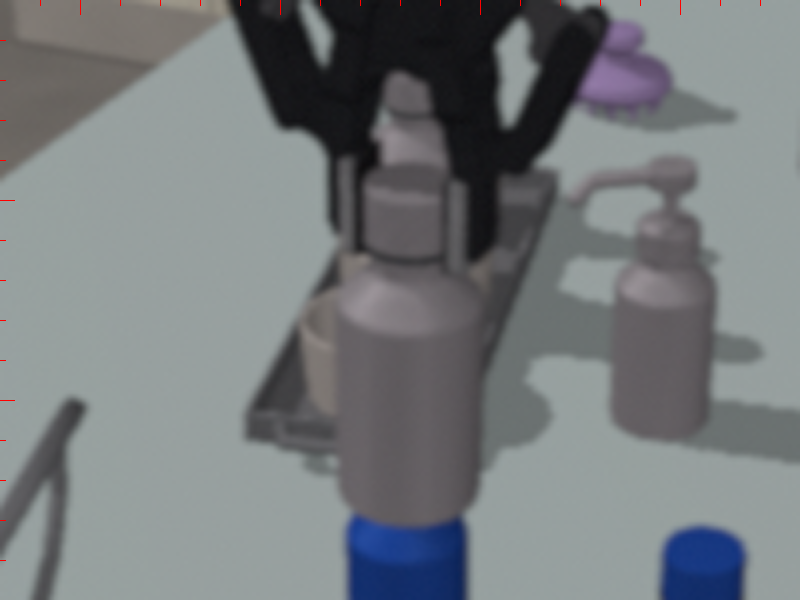

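The medium bottle is lifted cleanly, its bottom at crop (410,515), above the blue tops. Carrying it to the medium cup.

Request:
drive_tool([
  [[-14,7,0],0,-0.4],
  [[-42,22,0],0,-0.4],
  [[-74,39,0],0,-0.4],
  [[-107,57,0],0,-0.4],
  [[-140,74,0],0,-0.4],
  [[-173,92,0],0,-0.4],
  [[-206,109,0],0,-0.4],
  [[-239,127,0],0,-0.4],
])

```text
t: 18.25
eef_pos: [0.578, 0.1163, 0.3342]
tcp_rot: [[-0.001, 1.0, -0.005], [1.0, 0.001, -0.0], [-0.0, -0.005, -1.0]]
wrist_force: [0.4, -0.2, -1.0]
finger_gap: 0.0327
```

Request:
drive_tool([
  [[-28,15,0],0,-0.4],
  [[-50,27,0],0,-0.4],
  [[-63,34,0],0,-0.4],
  [[-67,36,0],0,-0.4],
  [[-67,36,0],0,-0.4],
  [[-67,36,0],0,-0.4],
])

```text
t: 18.75
eef_pos: [0.6139, 0.0521, 0.336]
tcp_rot: [[-0.002, 1.0, -0.002], [1.0, 0.002, 0.001], [0.001, -0.002, -1.0]]
wrist_force: [0.2, 0.8, -0.6]
finger_gap: 0.0328
```

```bash
python3 snap.py 15; python3 st.py .6142 .0508 .178
python3 -c "
from h import *
a=load('side15.npz');crop(a['f'],200,100,380,260,4,'pics/s15.png')
for X in [(.6142,.0498,.167),(.6142,.0498,.049)]:
  p=proj(a,X);print((p-[200,100]+.4)*4)"
```

```text
t 18.85 p [0.614  0.0527 0.3367] gap 0.0326 F [-0.4 -0.5 -1.5] j [-2. 25.  3. 68.  0. 88.]
yaw 90.17 z [-8.e-04  5.e-04 -1.e+00]
tool shift mm [ -1.9   0.3 158.7]
[291.10839674 317.32473075]
[294.56003102 520.01917437]
```

View pics/s15.png

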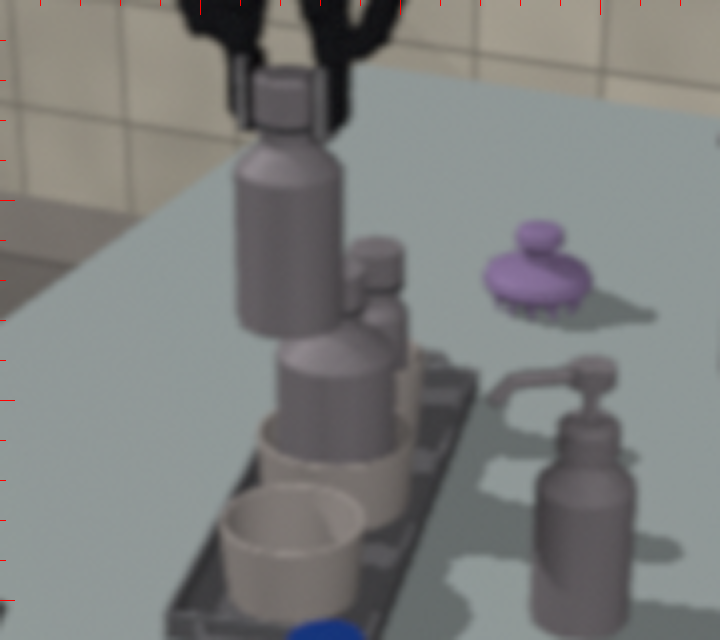

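The bottle (bottom x about 289, predicted 291) lines up over the medium cup (rim x 293, predicted 295). Lowering.

Request:
drive_tool([
  [[-1,0,12],0,-0.4],
  [[-1,0,36],0,-0.4],
  [[-1,0,64],0,-0.4],
  [[-1,0,90],0,-0.4],
  [[-1,0,110],0,-0.4],
  [[-1,0,125],0,-0.4],
  [[-1,0,137],0,-0.4],
  [[-1,0,145],0,-0.4],
])

```text
t: 19.52
eef_pos: [0.6136, 0.0517, 0.1906]
tcp_rot: [[-0.003, 1.0, -0.002], [1.0, 0.003, 0.0], [0.0, -0.002, -1.0]]
wrist_force: [-0.4, -0.0, -0.9]
finger_gap: 0.0325
```

Request:
drive_tool([
  [[0,0,2],0,-0.4],
  [[0,0,4],0,-0.4],
  [[0,0,6],0,-0.4],
  [[0,0,8],0,-0.4],
  [[0,0,9],0,-0.4],
  [[0,0,10],0,-0.4],
  [[0,0,10],0,-0.4],
])

```text
t: 20.1
eef_pos: [0.6148, 0.05, 0.182]
tcp_rot: [[-0.001, 1.0, 0.0], [1.0, 0.001, 0.0], [0.0, 0.0, -1.0]]
wrist_force: [0.2, 0.4, -0.9]
finger_gap: 0.0324
```

Request:
drive_tool([
  [[0,0,1],0,-0.4],
  [[0,0,2],0,-0.4],
  [[0,0,3],0,-0.4],
  [[0,0,4],0,-0.4],
  [[0,0,4],0,-0.4],
])

```text
t: 20.52
eef_pos: [0.6148, 0.0501, 0.1781]
tcp_rot: [[-0.001, 1.0, 0.0], [1.0, 0.001, -0.0], [-0.0, 0.0, -1.0]]
wrist_force: [-0.6, -0.1, 1.0]
finger_gap: 0.0331
```

```bash
python3 snap.py 16; python3 st.py
python3 -c "
from h import *
a=load('side16.npz');crop(a['f'],200,100,380,260,4,'pics/s16.png')"
```

```text
t 20.62 p [0.6149 0.0501 0.1781] gap 0.0326 F [-0.7 -0.8  1.8] j [ -2.  32. -10.  48.   0.  88.]
yaw 90.06 z [ 3.e-04 -0.e+00 -1.e+00]
```

View pics/s16.png

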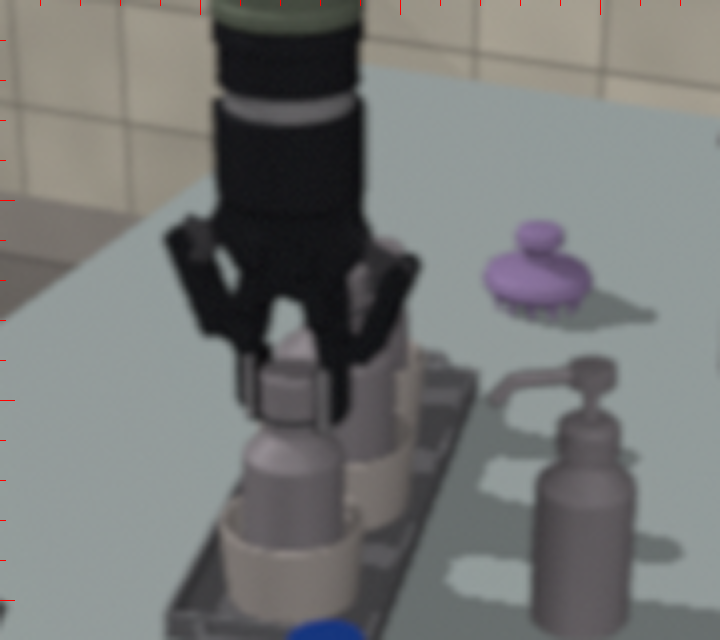

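The medium bottle is in its cup, just touching (crop (293,490), +8 mm). I'll go 1 mm lower to confirm, then release.

Request:
drive_tool([
  [[0,0,1],0,-0.4],
  [[0,0,1],0,-0.4],
])

```text
t: 20.78
eef_pos: [0.6151, 0.0501, 0.178]
tcp_rot: [[-0.001, 1.0, 0.001], [1.0, 0.001, -0.0], [-0.0, 0.001, -1.0]]
wrist_force: [-1.1, -0.3, 6.1]
finger_gap: 0.0329
```

Request:
drive_tool([
  [[0,0,-1],0,-0.4],
  [[0,0,-1],0,-0.3],
  [[0,0,-1],0,-0.1],
  [[0,0,-1],0,0.2],
  [[0,0,-1],0,0.4],
  [[0,0,-1],0,0.4],
])

```text
t: 21.28
eef_pos: [0.6147, 0.0501, 0.1777]
tcp_rot: [[-0.001, 1.0, -0.0], [1.0, 0.001, 0.0], [0.0, -0.0, -1.0]]
wrist_force: [-1.0, 0.4, 0.3]
finger_gap: 0.0596
```

Request:
drive_tool([
  [[0,0,-10],0,0.4],
  [[0,0,-25],0,0.4],
  [[0,0,-45],0,0.4],
  [[0,0,-75],0,0.4],
  [[0,0,-105],0,0.4],
  [[0,0,-130],0,0.4],
  [[0,0,-140],0,0.4],
  [[0,0,-140],0,0.4],
])

```text
t: 21.95
eef_pos: [0.6161, 0.0501, 0.3215]
tcp_rot: [[-0.001, 1.0, 0.006], [1.0, 0.001, -0.0], [-0.0, 0.006, -1.0]]
wrist_force: [0.2, 0.7, -0.2]
finger_gap: 0.0599
```

Request:
drive_tool([
  [[0,-15,0],0,0.4],
  [[30,-45,0],0,0.4],
  [[60,-75,0],0,0.4],
  [[90,-105,0],0,0.4],
  [[120,-125,0],0,0.4],
  [[150,-140,0],0,0.4],
  [[160,-145,0],0,0.4],
  [[160,-145,0],0,0.4],
])

```text
t: 22.62
eef_pos: [0.4675, 0.2118, 0.3166]
tcp_rot: [[-0.005, 1.0, -0.002], [1.0, 0.005, -0.0], [-0.0, -0.002, -1.0]]
wrist_force: [0.1, -0.5, 0.8]
finger_gap: 0.0596
```

```bash
python3 snap.py 17; python3 st.py
python3 -c "
from h import *
b=load('top17.npz');crop(b['f'],280,145,450,225,4,'pics/t17.png')"
```

```text
t 22.72 p [0.4694 0.2098 0.3169] gap 0.0599 F [ 0.9  0.  -1.1] j [ 16.  14. -15.  61.  -0. 106.]
yaw 90.1 z [-0.0011 -0.0011 -1.    ]
```

View pics/t17.png

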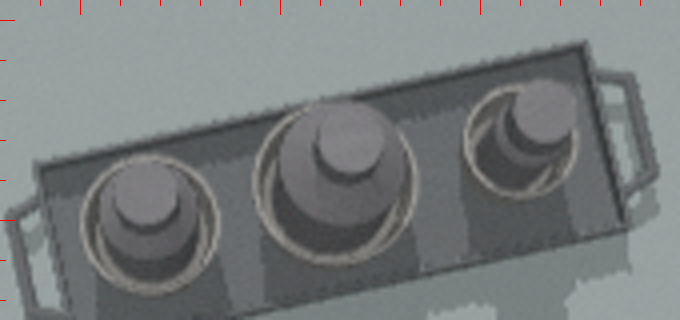

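View pics/side17.png

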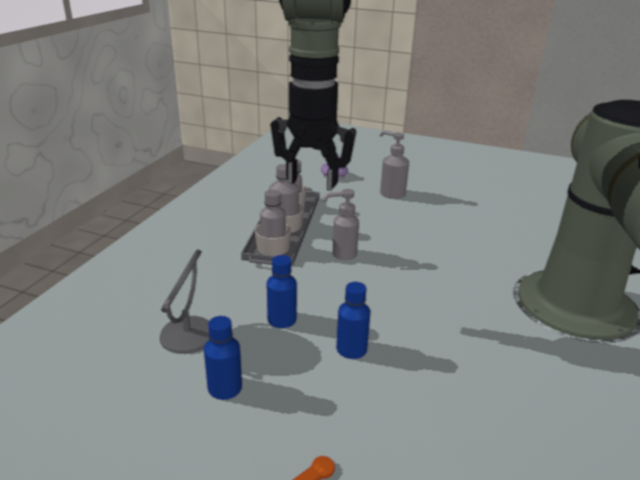

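View pics/top17.png

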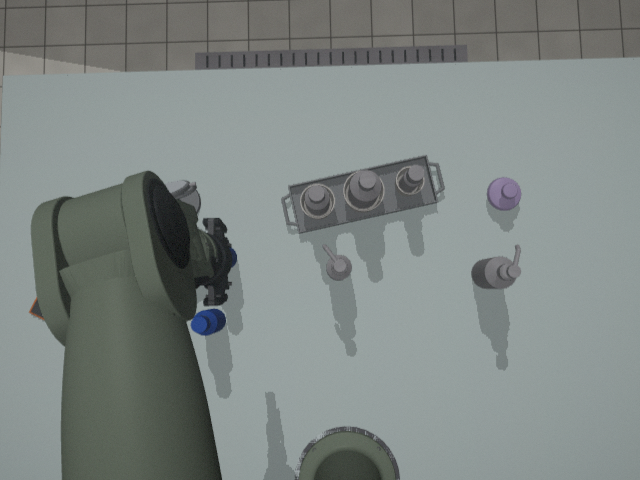

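```bash
python3 -c "
from h import *
d=load('top17.npz')
px=lambda x,y:(280+x/4-.4,145+y/4-.4)
C={'s':((520.5,141),(546,111)),'m':((149.5,225),(146,194)),'l':((335.5,183.5),(349,141))}
for k,h in (('s',.112),('m',.128),('l',.142)):
  c=ray(d,*px(*C[k][0]),.049);b=ray(d,*px(*C[k][1]),h+.008);print(k,((b-c)[:2]*1000).round(1))
a=load('top0.npz')
D=cv2.absdiff(a['f'],d['f']).max(2)
for n,(x0,y0,x1,y1) in dict(pm=(320,235,360,290),pl=(465,240,530,295),mas=(480,170,530,215)).items(): print(n,(D[y0:y1,x0:x1]>40).mean().round(3))
a=load('side0.npz');b=load('side17.npz');D=cv2.absdiff(a['f'],b['f']).max(2);print('mirror',(D[250:355,155:205]>40).mean())
"
python3 -c "
from plant import manip
manip.close_job()"
```

```text
s [-1.2 -0.4]
m [-0.7 -0.1]
l [-0.1  1.2]
pm 0.0
pl 0.0
mas 0.0
mirror 0.0
the job is handed in; nothing more can be done
```

I put all three capped steel dispensers into their own cups: small in small, large in large, medium in medium. Each was gripped by the cap, lowered until the wrist force showed floor contact, and then released. The job was handed in at about 23 s of the 80 s allowed.

- **Placement:** in the last pictures all three stand upright, with caps about 1 mm from their cup centres. That offset is from the top view only.
- **Things to leave alone:** both pump dispensers, the mirror and the massager show no change in the before/after images. I compared each of them in one camera view only.
- **Robot:** the open gripper is clear of everything.
- **Disagreements:** the floor was felt about 4 mm higher than I first worked out, the same for all three bottles. I take this to be the thickness of the tray's own floor under the cups. On two of the bottles the side camera differed from the top camera by 2–3 mm. While I was seating the small bottle, the wrist force briefly reached about 20 N, and I eased it off before releasing.

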